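# Shift the feed gearbox into third

### The arm

A 6-joint arm with a two-finger parallel gripper is mounted at the origin on a cart in front of the work surface, level with it; the furniture and walls round the work are solid. World frame = base frame: x ahead of the robot, y to its left, z up, the work surface at z = 0. Lengths are in m, angles in rad, forces in N, time in s.
With the tool pointing down it reaches from about 0.325 to 0.775 m from the base axis. Payload 5.5 kg.
Tool frame: the origin (TCP) lies on the centre line of the jaws, within the pads' length; the fingertips stand 11 mm ahead of it and the grasp point (between the pads) lies 8 mm behind it; z points along the fingers, y is the line along which they close (so a half turn about z gives the same grasp; the last joint's range is limited). The gripper opens to 85 mm and grips with 20 to 120 N. Pads are 22 mm wide; open, the fingers measure 114 mm over their backs; the gripper's body (76 mm by 85 mm) begins 54 mm behind the grasp point. The pads swing forward as they close: fully open they stand 13 mm farther back than shut.
Start: joints at [1.186, 0.091, 1.231, -0, 1.82, -0.057], TCP at [0.193, 0.568, 0.242] pointing down, gripper open.
Joint ranges: [-2.87, 2.87], [-0.86, 2.18], [0.17, 2.46], [-1.51, 4.65], [0.06, 2.69], [-2.65, 2.65]. Speed limits (rad/s): [2.57, 2.57, 3.01, 3.14, 3.14, 3.14].

### API

Orientations are given as a 3x3 rotation matrix whose columns are the frame's x, y, z axes.
In Python, from cell import env, jaws, kin, read_state, cams gives the robot as it stands. The module is installed in compiled form; this text tells all that it offers. Calls block until the motion is done:
- env.goto(position, orientation): joint-space move of the TCP to a pose.
- env.move_l(position, rotation=None, speed=0.15): straight line of the TCP; rotation=None keeps the orientation; speed is the mean speed in m/s.
- env.movej(angles): joint-space move.
- jaws.set_gripper(opening): finger opening in m; the grip force is fixed at half the most; returns when the fingers have stopped.
- env.pause(seconds).
- kin.ik(position, orientation): joint angles nearest the present ones, or None.
- read_state(): the state.
- cams.snapshot(name): name is "scene" or "top" or "wrist"; returns a dict with "frame" (420x560x3 uint8, red, green, blue), "intrinsics" (3x3 intrinsics, pixels), "k1" (the pictures are not rectified: a ray, as slopes to the right and down, at radius r is drawn at 1 + k1 r^2 times it, then the intrinsics apply), "world_from_camera" (4x4, takes a point from camera to world coordinates); the wrist camera has in their place "T_tool_cam" (4x4, takes a point from camera to tool coordinates, whose origin is the TCP and whose axes are the flange's). Camera axes: x right, y down, z forward; pixel columns grow to the right and rows downward; lengths in m; the calibration is good to about 2 mm. A picture is of the moment at which its call begins: read the wrist's pose just before it. There is no depth.
A pose or a line that the arm cannot do raises env.MotionError and nothing moves.
- env.job_done(): hands the job in; it is judged then, once.
The state is a dict: "t": time; "joint_positions": joint angles; "qd": joint speeds; "joint_torque": joint torques, N m; "tool_pos": TCP position; "eef_rot": TCP orientation; "contact_force": force on the tool from outside, world axes, zero at the start; "ft_torque": the same for the moment, N m; "grip_width": finger opening in m; "gripper_force": force on a finger pad.
Only numpy, scipy, OpenCV 4.12 (cv2) and the standard library are available. Lean on these libraries where they do the work, as an engineer would, in place of code of your own. Each camera call takes 0.05 s, during which the arm holds its last target. There are 200 camera calls.

### The job

Put the spindle's feed gearbox into third gear by pushing its gear lever with the fingertips: bring the lever to the cross channel of the H-shaped gate, push it across to the right-hand side, then push it all the way forward (away from the robot) into the third slot, the one marked with three red dots, and leave it there. Only push: do not pull the knob up, do not let the lever go down into the fourth slot, and leave the crucible, hex key and nozzle that stand around the gearbox where they are.

Things in the scene. Friction and masses are not known exactly. Their poses are not given: they have to be found in the camera images.
- gearbox: Green feed gearbox bolted to the bench (cannot move). Origin: centre of its underside, on the bench; x = forward (away from the robot, turned by its yaw), y = left, z = up. Foot 150 x 130 x 8 mm, housing 116 x 96 mm, steel gate plate 120 x 100 mm on top, top face at 115 mm. The lever pivots at [0, 0, 25] mm. A 14 mm shaft stub sticks out 26 mm forward at 55 mm height.
- gate_center (a point): Middle of the gate, on the plate's top face. Two lanes along x, centred 17 mm left and right of it, 68 mm long, 17.5 mm wide, joined half-way by a cross channel along y, 16 mm wide. Two solid teeth with half-round tips (radius 9 mm) part the lanes and stop the 10 mm lever stem. Red dots count the slots: 1 left forward, 2 left rear, 3 right forward, 4 right rear.
- slot3 (a point): Far end of the third slot (right lane, forward), on the plate's top face; three red dots lie just beyond it.
- knob_center (a point): Centre of the black ball knob (32 mm diameter), 165 mm from the pivot along the stem. With a = lever_across, f = lever_forward it lies in the gearbox frame at [165 sin f, -165 cos f sin a, 25 + 165 cos f cos a] mm. Below it a collar 18 mm wide down to 24 mm under the centre, then the bare stem. The knob's top is at most 206 mm above the bench.
- lever_across (a joint): Sideways tilt of the lever (rad), positive to the right (gearbox -y). Left lane centre -0.20, right lane centre +0.20, end stops -0.23 and +0.23. Starts in the left lane. Stays where it is left; about 2 N at the knob moves it.
- lever_forward (a joint): Fore-and-aft tilt of the lever (rad), positive forward (gearbox +x). 0 is the middle of the cross channel; the lever passes across freely within 0.03 of it (the round tooth tips guide it in from a little more); end stops -0.30 and +0.30 (fully home). Starts anywhere along the left lane. Stays where it is left; about 2 N at the knob moves it.
- lever_knob (a joint): How far the knob is pulled up on its stem (m): 0 = down, against an 8 N spring; 0.012 = fully up. Must stay down.
- crucible: Small white crucible, 50 mm wide, 42 mm tall, loose, left of the gearbox; origin at the centre of its underside. Bystander.
- hex_key: Steel hex key, 36 x 94 x 7 mm, lying loose right of the gearbox. Bystander.
- nozzle: Brass nozzle, 18 mm wide, 40 mm tall, standing loose on the robot's side of the gearbox; origin at the centre of its underside. Bystander.

How it is judged:
On the way, in this order (a step that is already met when the one before it is completed fails the run):
1. the lever is across in the right-hand lane, still at the cross channel (value of joint lever_across above 0.14 rad and value of joint lever_forward between -0.15 and 0.15 rad), for 0.1 s.
2. the lever is fully forward in the third slot (value of joint lever_across above 0.14 rad and value of joint lever_forward above 0.25 rad), for 0.2 s.
At the end, for the whole second after the job is handed in: The lever rests in the third slot: lever_across above 0.14 rad and lever_forward above 0.25 rad (end stop 0.30), at rest, knob not pulled up (under 4 mm); crucible, hex key and nozzle within 20 mm of where they stood (all of step 2 and velocity of joint lever_forward between -0.05 and 0.05 rad/s and value of joint lever_knob below 0.004 m and distance of each of crucible, hex_key, nozzle from where it was at the start of the episode below 0.02 m); the robot touches nothing.
It fails at once if the knob is pulled up (4 mm or more) (value of joint lever_knob above 0.004 m).
It fails at once if the lever goes down into the fourth slot (right-hand lane, lever_forward below -0.15) (value of joint lever_across above 0.08 rad and value of joint lever_forward below -0.15 rad).
It fails at once if the crucible is lifted or moved more than 20 mm (distance of crucible from where it was at the start of the episode above 0.02 m).
It fails at once if the hex key is lifted or moved more than 20 mm (distance of hex_key from where it was at the start of the episode above 0.02 m).
It fails at once if the nozzle is lifted or moved more than 20 mm (distance of nozzle from where it was at the start of the episode above 0.02 m).
It also fails if it takes over 48 s, if anything falls off the work surface, if the arm or the gripper's body presses on something with over 40 N, if the wrist force passes 120 N, or if a joint passes its speed limit or range.

## Working session

There is one attempt and no reset: what is moved stays moved. The work goes in short steps, each a Python script; the robot and the scene stay as the last script left them, time stands still between calls to the robot, and variables do not carry over. Pictures are saved under pics/ and viewed, at most 10 in all, crops included, and the job is handed in when it is done.

```bash
mkdir -p pics
cat > h.py <<'E'
import numpy as np, cv2
from cell import env,jaws,kin,read_state,cams
def snap(n,f):
    st=read_state(); s=cams.snapshot(n); cv2.imwrite('pics/'+f,s['frame'][:,:,::-1])
    if n=='wrist':
        T=np.eye(4);T[:3,:3]=st['eef_rot'];T[:3,3]=st['tool_pos'];s['T']=T@s['T_tool_cam']
    else: s['T']=np.array(s['world_from_camera'])
    return s
def ray(s,uv):
    K=np.array(s['intrinsics']);k=s['k1']
    d=np.linalg.inv(K)@[uv[0],uv[1],1.];p=d[:2].copy();q=p.copy()
    for _ in range(20):q=p/(1+k*(q@q))
    v=s['T'][:3,:3]@[q[0],q[1],1.]
    return s['T'][:3,3],v/np.linalg.norm(v)
def plane(s,uv,z):
    o,v=ray(s,uv);return o+v*(z-o[2])/v[2]
def proj(s,P):
    c=np.linalg.inv(s['T'])@np.r_[P,1];q=c[:2]/c[2];q=q*(1+s['k1']*(q@q))
    return (np.array(s['intrinsics'])@np.r_[q,1])[:2]
def tri(r1,r2):
    (a,u),(b,v)=r1,r2
    t=np.linalg.lstsq(np.c_[u,-v],b-a,rcond=None)[0];P,Q=a+t[0]*u,b+t[1]*v
    return (P+Q)/2,np.linalg.norm(P-Q)
E
python3 - <<'E'
from h import *
import pickle
a=snap('top','top.png');b=snap('scene','scene.png')
pickle.dump((a,b),open('s.pkl','wb'))
for s in(a,b):print(s['T'].round(3),s['k1'],s['intrinsics'])
st=read_state();print(st['t'],st['eef_rot'],st['contact_force'])
E
```

```text
[[-0.003 -0.99   0.14   0.448]
 [-1.     0.001 -0.015 -0.085]
 [ 0.015 -0.14  -0.99   0.984]
 [ 0.     0.     0.     1.   ]] -0.07428633812047099 [[438.3059885    0.         286.26762402]
 [  0.         438.3059885  219.01590676]
 [  0.           0.           1.        ]]
[[ 0.58  -0.561  0.591  0.035]
 [-0.814 -0.408  0.412 -0.454]
 [ 0.01  -0.72  -0.694  0.727]
 [ 0.     0.     0.     1.   ]] -0.04517181273665766 [[540.2174108    0.         289.07022931]
 [  0.         540.2174108  205.1231317 ]
 [  0.           0.           1.        ]]
0.1 [[-9.46736455e-01  3.22008798e-01 -6.47679748e-04]
 [ 3.22009438e-01  9.46735044e-01 -1.63686096e-03]
 [ 8.60974830e-05 -1.75823494e-03 -9.99998451e-01]] [-0.02774545  0.49548539  0.8811823 ]
```

View pics/top.png

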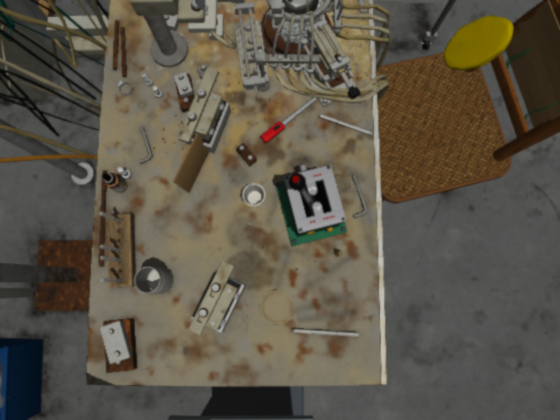

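View pics/scene.png

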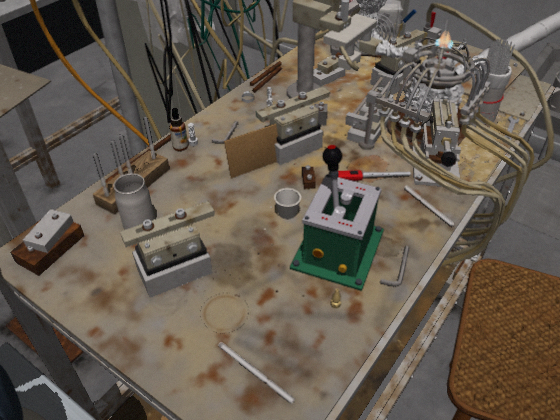

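The top view has the gearbox plate at about (315,198), the knob at about (296,180) and forward on the left lane. The crucible is at (254,195), the hex key at (360,195) and the nozzle at about (336,252). I'll zoom in on both views.

Run:
```python
import cv2,numpy as np
a=cv2.imread('pics/top.png')[155:255,265:365];b=cv2.imread('pics/scene.png')[135:255,285:385]
a=cv2.resize(a,(400,400),interpolation=cv2.INTER_CUBIC);b=cv2.resize(b,(400,480),interpolation=cv2.INTER_CUBIC)
c=np.zeros((480,800,3),np.uint8);c[:400,:400]=a;c[:,400:]=b
cv2.imwrite('pics/crop.png',c)
```

```text
(no output)
```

View pics/crop.png

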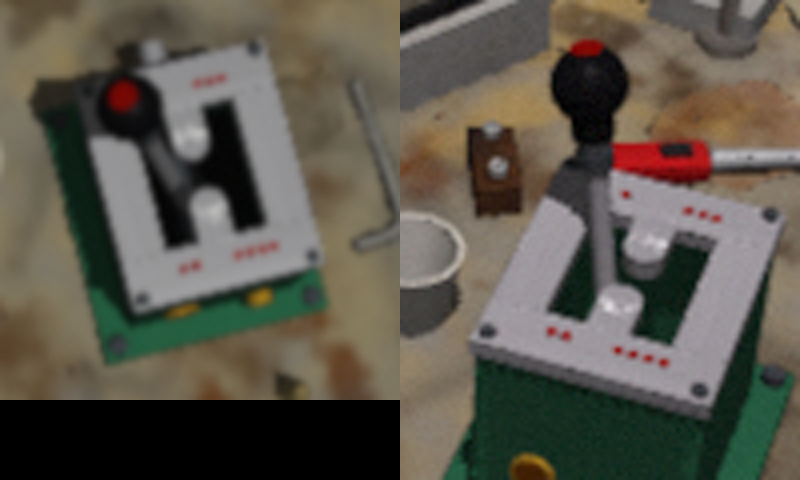

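The crop shows the plate corners in the top view at (331,165.5), (346,220.5) and (299,233). The knob is at (297,181) in the top view and (332.5,156) in the scene view. The lever is forward in slot 1, and the scale of the tooth tips fits.

```bash
cat > loc.py <<'E'
from h import *
import pickle
a,b=pickle.load(open('s.pkl','rb'))
fr,rr,rl=[plane(a,p,.115) for p in[(330.75,165.5),(346.25,220.5),(298.75,233)]]
print(np.linalg.norm(fr-rr),np.linalg.norm(rr-rl),'expect .12 .10')
fs,rls,rrs=[plane(b,((x-400)/4+285,y/4+135),.115) for x,y in[(785,215),(470,340),(710,407)]]
print('scene',fs,rrs,rls,'top',fr,rr,rl)
c1=(fr+rl)/2;c2=(fs+rls)/2
yaw=[np.arctan2((p-q)[1],(p-q)[0]) for p,q in((fr,rr),(fs,rrs))]+[np.arctan2(-(p-q)[0],(p-q)[1]) for p,q in((rl,rr),(rls,rrs))]
print('centres',c1,c2,'yaw',yaw)
k,e=tri(ray(a,(297,181.25)),ray(b,(332.5,156.25)));print('knob',k,e)
c=(c1+c2)/2;y=np.mean(yaw);R=np.array([[np.cos(y),-np.sin(y)],[np.sin(y),np.cos(y)]])
print('c,yaw',c,y)
g=R.T@(k-c)[:2];f=np.arcsin(g[0]/.165);print('knob in gb',g,'f',f,'a',np.arcsin(-g[1]/.165/np.cos(f)))
z=0
for n,p in dict(crucible=(254,195),hex1=(354,176),hex2=(362,213),nozzle=(337,252)).items():print(n,plane(a,p,.02)[:2])
E
python3 loc.py
```

```text
0.11717955342291003 0.09885164046559079 expect .12 .10
scene [ 0.68034825 -0.19333469  0.115     ] [ 0.56535372 -0.22286217  0.115     ] [ 0.54075674 -0.12740753  0.115     ] top [ 0.68056873 -0.18996572  0.115     ] [ 0.567073   -0.21911647  0.115     ] [ 0.54202578 -0.12349072  0.115     ]
centres [ 0.61129726 -0.15672822  0.115     ] [ 0.6105525  -0.16037111  0.115     ] yaw [np.float64(0.25141008344006266), np.float64(0.25134297475007156), np.float64(0.2561746023218725), np.float64(0.25219591264842417)]
knob [ 0.633309   -0.11899989  0.18018769] 0.0024292905418622423
c,yaw [ 0.61092488 -0.15854967  0.115     ] 0.2527808932901077
knob in gb [0.03156406 0.0326947 ] f 0.19248374082214445 a -0.20327494336240923
crucible [ 0.63792619 -0.02817255]
hex1 [ 0.68174448 -0.25377489]
hex2 [ 0.59701093 -0.26955792]
nozzle [ 0.51006847 -0.21177643]
```

The measurements agree: plate 117 x 99 mm, centre (0.611,-0.159), yaw 0.253, and the lever at f≈0.19, a≈-0.20 (slot 1). First push: bring it back to the cross channel from in front.

```bash
cat >> h.py <<'E'
C=np.array([.6109,-.1585]);Y=.2528
G=np.array([[np.cos(Y),-np.sin(Y)],[np.sin(Y),np.cos(Y)]])
def W(x,y,z): return np.r_[C+G@[x/1e3,y/1e3],z]   # gearbox mm -> world
def rot(ang): # tool x at gearbox angle ang, pointing down
    c,s=np.cos(Y+ang),np.sin(Y+ang); return np.array([[c,s,0],[s,-c,0],[0,0,-1.]])
def F(): st=read_state();return st['t'],st['contact_force'].round(1) if hasattr(st['contact_force'],'round') else st['contact_force'],(G.T@(np.array(st['tool_pos'])[:2]-C)*1e3).round(1),st['tool_pos'][2]
E
python3 - <<'E'
from h import *
jaws.set_gripper(0)
for a in(0,np.pi,np.pi/2,-np.pi/2): print(a,kin.ik(W(78,33,.30),rot(a)))
env.goto(W(78,33,.30),rot(np.pi));print(F())
env.move_l(W(78,33,.181),speed=.12);print(F())
env.move_l(W(27.5,33,.181),speed=.06);print(F())
s=snap('top','t2.png');b=snap('scene','s2.png')
c=np.zeros((480,800,3),np.uint8)
c[:400,:400]=cv2.resize(cv2.imread('pics/t2.png')[155:255,265:365],(400,400));c[:,400:]=cv2.resize(cv2.imread('pics/s2.png')[135:255,285:385],(400,480))
cv2.imwrite('pics/c2.png',c)
E
```

```text
0 [-2.06087865e-01  3.64076605e-01  8.13807183e-01 -4.44089210e-16
  1.96370887e+00  1.11190846e+00]
3.141592653589793 [-2.06087865e-01  3.64076605e-01  8.13807183e-01 -4.44089210e-16
  1.96370887e+00 -2.02968419e+00]
1.5707963267948966 [-2.06087865e-01  3.64076605e-01  8.13807183e-01 -4.44089210e-16
  1.96370887e+00 -4.58887865e-01]
-1.5707963267948966 None
(3.7917, array([-0. , -0.5, -0.1]), array([78.3, 33.9]), np.float64(0.30004141387300537))
(4.9333, array([0.1, 0.3, 1. ]), array([78.4, 32.8]), np.float64(0.1824334878782806))
(5.925, array([1.6, 0.6, 0.9]), array([27.5, 33. ]), np.float64(0.18084401549704357))
```

View pics/c2.png

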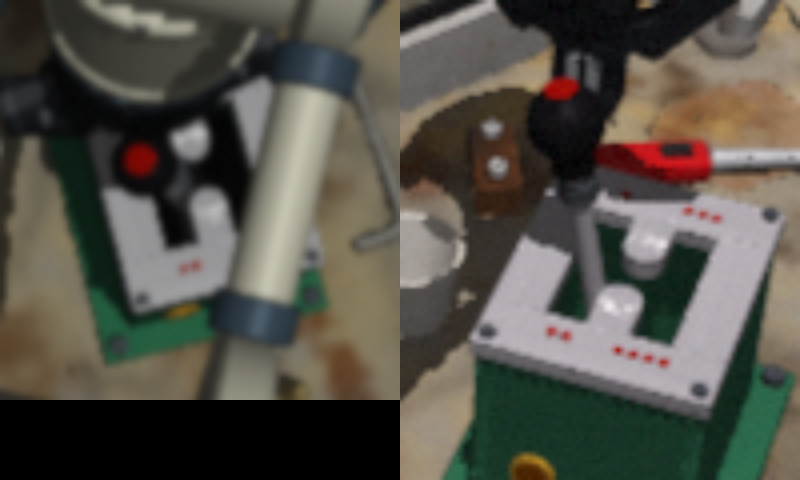

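The knob has moved back: its red cap is now at crop (141,160) in the top view and (562,90) in the scene view. I'll triangulate the cap for f.

```bash
cat >> h.py <<'E'
import pickle
def cap(pt,ps): # crop pixels of red cap -> lever angles (cap ~180 mm from pivot)
    a,b=pickle.load(open('s.pkl','rb'))
    P,e=tri(ray(a,(pt[0]/4+265,pt[1]/4+155)),ray(b,((ps[0]-400)/4+285,ps[1]/4+135)))
    g=G.T@(P[:2]-C)*1e3; return P,e,g,np.arctan2(g[0],np.hypot(g[1],(P[2]-.025)*1e3)),np.arctan2(-g[1],(P[2]-.025)*1e3)
E
python3 -c "
from h import *
print(cap((123,95),(588,48)));print(cap((141,160),(562,90)))"
```

```text
(array([ 0.63417899, -0.11610977,  0.19708449]), np.float64(0.002603048095626206), array([33.14156435, 35.22044953]), np.float64(0.18648534229653063), np.float64(-0.20188141839326812))
(array([ 0.60311705, -0.12383153,  0.19957671]), np.float64(0.0021237755114588384), array([ 1.13556214, 35.51320176]), np.float64(0.006374025237061029), np.float64(-0.20068629285553258))
```

f≈0.006 and a≈-0.20, so the lever is centred in the cross channel. Next I'll back off, go round to the left and push it across.

Run:
```python
from h import *
env.move_l(W(45,33,.181),speed=.1)
env.move_l(W(45,50,.25),speed=.15)
env.goto(W(1,80,.25),rot(np.pi/2));print(F())
env.move_l(W(1,80,.181),speed=.12);print(F())
env.move_l(W(1,-5,.181),speed=.06);print(F())
snap('top','t3.png');snap('scene','s3.png')
c=np.zeros((480,800,3),np.uint8)
c[:400,:400]=cv2.resize(cv2.imread('pics/t3.png')[155:255,265:365],(400,400));c[:,400:]=cv2.resize(cv2.imread('pics/s3.png')[135:255,285:385],(400,480))
cv2.imwrite('pics/c3.png',c)
```

```text
(8.3833, array([ 0.5, -0.5,  0.2]), array([ 0.9, 79.9]), np.float64(0.24926616621259018))
(9.1083, array([-0.8,  0.5,  0.4]), array([ 1.2, 79.9]), np.float64(0.18181913996006333))
(10.675, array([-0.7, -0.1, -0. ]), array([ 1., -5.]), np.float64(0.18101316261364003))
```

View pics/c3.png

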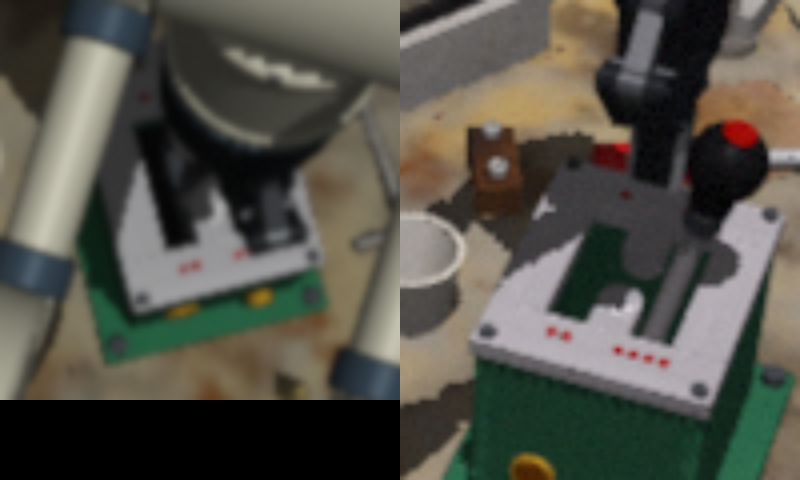

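The lever is across in the right lane: knob in the scene crop at about (728,165), cap at (741,134). I'll check that against the predicted projection at f=0, a=0.2, then move behind it and push forward.

Run:
```python
from h import *
a,b=pickle.load(open('s.pkl','rb'))
best=None
for f in(-.1,-.05,0,.05,.1):
  u=proj(b,W(165*np.sin(f),-165*np.cos(f)*np.sin(.2),.025+.165*np.cos(f)*np.cos(.2)))
  print(f,(u-[285,135])*4+[400,0])
u=proj(b,W(0,-165*np.sin(.2),.025+.165*np.cos(.2)))
if np.abs((u-[285,135])*4+[400,0]-[728,165]).max()<20:
  env.move_l(W(1,12,.181),speed=.1)
  env.move_l(W(-5,12,.25),speed=.15)
  env.goto(W(-50,-33,.25),rot(np.pi/2))
  env.goto(W(-50,-33,.25),rot(np.pi));print(F())
  env.move_l(W(-50,-33,.181),speed=.12);print(F())
  env.move_l(W(20.5,-33,.178),speed=.06);print(F())
  snap('top','t4.png');snap('scene','s4.png')
  env.move_l(W(-15,-33,.181),speed=.1)
  env.move_l(W(-50,-33,.25),speed=.15)
  env.move_l(W(-130,-33,.30),speed=.2);print(F())
  snap('top','t5.png');snap('scene','s5.png')
  c=np.zeros((480,800,3),np.uint8)
  c[:400,:400]=cv2.resize(cv2.imread('pics/t5.png')[155:255,265:365],(400,400));c[:,400:]=cv2.resize(cv2.imread('pics/s5.png')[135:255,285:385],(400,480))
  cv2.imwrite('pics/c5.png',c)
```

```text
-0.1 [713.518198   187.75815186]
-0.05 [719.70010626 173.36151832]
0 [725.49679003 159.85900349]
0.05 [730.89528502 147.28132183]
0.1 [735.88500782 135.65362846]
(13.4583, array([ 1.1, -0.4, -0.3]), array([-49.6, -32.5]), np.float64(0.24972611895775657))
(14.1833, array([-0.4,  0.2, -0.3]), array([-49.8, -33.2]), np.float64(0.18186959631568558))
(15.5083, array([-1.8, -0.2, -1.6]), array([ 20.3, -33.1]), np.float64(0.1780279142039098))
(17.4083, array([0.7, 0.4, 0.1]), array([-129.6,  -32.9]), np.float64(0.2987613659069443))
```

View pics/c5.png

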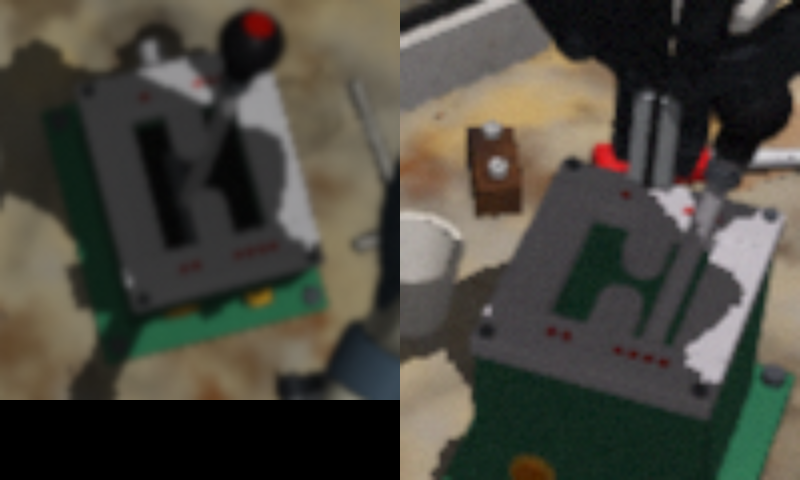

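The lever is forward in the right lane: knob in the top crop at about (251,42), cap at (258,24). I'll check f from that, and check that the bystanders haven't moved.

Run:
```python
from h import *
a,b=pickle.load(open('s.pkl','rb'))
for f in(.2,.25,.28,.3,.32):
  n=np.array([np.sin(f),-np.cos(f)*np.sin(.2),np.cos(f)*np.cos(.2)])
  print(f,*[(proj(a,W(*(L*n[:2]),.025+L/1e3*n[2]))-[265,155])*4 for L in(165,181)])
A=cv2.imread('pics/top.png')
env.goto(W(-130,150,.35),rot(np.pi));print(F())
snap('top','t6.png');B=cv2.imread('pics/t6.png')
cv2.imwrite('pics/c6.png',cv2.resize(np.hstack([A[150:280,230:380],B[150:280,230:380]]),None,fx=2.6,fy=2.6))
```

```text
0.2 [262.85265426  65.85008984] [271.3285873   49.51034612]
0.25 [257.09878372  50.8927381 ] [264.87107953  32.8824524 ]
0.28 [253.5703437   42.18807935] [260.91248211  23.21792145]
0.3 [251.18960124  36.50397428] [258.24221445  16.91249797]
0.32 [248.78793977  30.91858107] [255.54914228  10.72112708]
(18.2917, array([ 0.7, -0.2, -0.7]), array([-129.7,  149.5]), np.float64(0.3490465764203515))
```

View pics/c6.png

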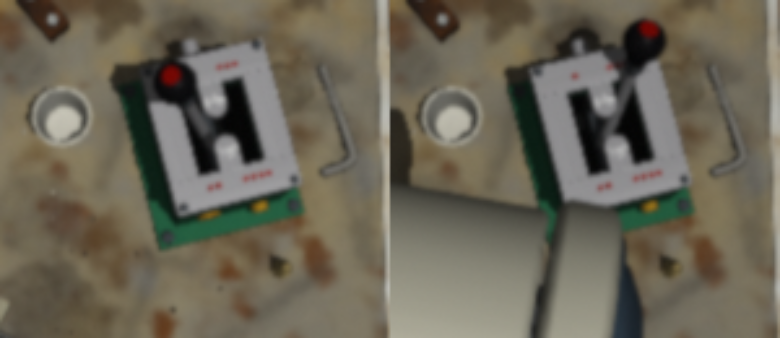

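f≈0.28 and the crucible, hex key and nozzle haven't moved. With time to spare, I'll give it a short force-guarded nudge onto the end stop, then hand it in.

Run:
```python
from h import *
env.goto(W(-60,-33,.25),rot(np.pi))
env.move_l(W(-50,-33,.181),speed=.12)
env.move_l(W(17,-33,.178),speed=.08)
f0=np.array(read_state()['contact_force'])
for x in np.arange(18,27.1,1):
    env.move_l(W(x,-33,.178),speed=.02);env.pause(.1)
    d=np.linalg.norm(np.array(read_state()['contact_force'])-f0);print(x,d.round(1))
    if d>7:break
env.move_l(W(-15,-33,.181),speed=.1)
env.move_l(W(-50,-33,.25),speed=.15)
env.goto(W(-130,150,.35),rot(np.pi));print(F())
snap('top','t7.png')
cv2.imwrite('pics/c7.png',cv2.resize(cv2.imread('pics/t7.png')[155:255,265:365],(400,400)))
```

```text
18.0 1.4
19.0 1.1
20.0 1.7
21.0 2.1
22.0 2.8
23.0 3.3
24.0 3.3
25.0 3.5
26.0 4.0
27.0 6.0
(26.5833, array([ 0.5, -0.8, -0.1]), array([-129.6,  149.5]), np.float64(0.3484553098892015))
```

View pics/c7.png

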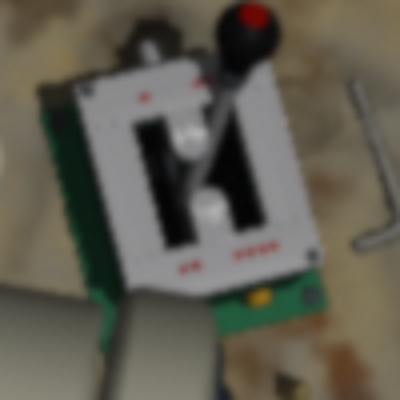

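The knob is now at about (248,36) with the cap at (255,14), which gives f≈0.30, fully home. The arm is clear of everything, so I'm handing it in.

```bash
python3 -c "
from h import *
print(env.job_done())"
```

```text
the job is handed in; nothing more can be done
None
```

The lever is fully home in the third slot (about 0.30 rad forward, measured from the top camera), with the bystanders undisturbed and the arm clear; the job is handed in, but no verdict came back.

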